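# Close the painter's brush case

### The arm

A 7-joint arm with a two-finger parallel gripper is mounted at the origin on the work surface. World frame = base frame: x ahead of the robot, y to its left, z up, the work surface at z = 0. Lengths are in m, angles in rad, forces in N, time in s.
With the tool pointing down it reaches from about 0.4 to 0.85 m from the base axis. Payload 10.4 kg.
Tool frame: the origin (TCP) lies between the finger pads; the fingertips stand 14 mm ahead of it and the grasp point (between the pads) lies 5 mm behind it (r.finger_overhang is the z of the fingertips in the tool frame, in m); z points along the fingers, y is the line along which they close (so a half turn about z gives the same grasp; the last joint's range is limited). The gripper opens to 87 mm and grips with 3 to 60 N. Pads are 19 mm wide; open, the fingers measure 117 mm over their backs; the gripper's body (75 mm by 190 mm) begins 51 mm behind the grasp point.
Start: joints at [1.113, 0.332, -0.065, 1.46, 0.022, 1.35, -0.088], TCP at [0.263, -0.567, 0.237] pointing down, gripper open.
Joint ranges: [-2.6, 2.6], [-0.5, 2.12], [-1.47, 1.34], [0.16, 2.42], [-1.27, 4.41], [0.06, 2.06], [-2.6, 2.6]. Speed limits (rad/s): [2.22, 2.22, 2.79, 2.79, 3.14, 3.14, 3.14].

### API

Orientations are given as a unit quaternion [x, y, z, w].
In Python, from bench import r, optics gives the robot as it stands.
- The arm moves only by the shell command python3 -m pendant 'ROWS' [FORCE]. ROWS is JSON, a list of rows, each a list of 7 numbers: the closure, from -1 (fully open) to 1 (shut), then the shift along the tool's x, y, z scaled (see below), then the turn, a rotation vector about the tool's x, y, z scaled (see below). In form: [[grip, x, y, z, rx, ry, rz], ...]. A call has 1 to 8 rows; each row is the pose to reach, as a shift and turn from the pose commanded when the call began, along the tool's axes at that moment; what a row does not reach only later rows make up. The controller multiplies each number of a shift by 0.3 m and each number of a turn by 120 degrees. A row lasts 1/8 s, in which the tool goes at most 62.5 mm and 10.7 degrees, less where a joint would pass 70% of its speed; a pose out of reach is approached as far as the arm can. A call with a number of a shift or a turn outside -1 to 1 is refused whole. A call with a gripper value outside its range is refused whole. The fingers move at their own pace and stop on an object; FORCE is the grip in N (left out, the last holds). Time passes only in rows, so rows that repeat a pose let the fingers close. It gives the time, the measured TCP pose, the force, the opening and the grip force at its end, in the units of the state.
- r.read_state(): the state, without advancing time (a new reading comes with each control period).
- optics.camera(name): name is "scene" or "top"; returns a dict with "pixels" (480x640x3 uint8, red, green, blue), "vfov" (degrees; the focal length in pixels is half the picture's height over the tangent of half this angle, whatever the lens; pixels are square), "cx", "cy" (the principal point, pixels), "rvec" (rotation vector, rad) and "tvec" (3), from world to camera coordinates, as OpenCV has them. Camera axes: x right, y down, z forward; pixel columns grow to the right and rows downward; lengths in m; the calibration is good to about 2 mm. A picture is of the moment at which its call begins. There is no depth.
- r.close_job(): hands the job in; it is judged then, once.
The state is a dict: "time": time; "joint_positions": joint angles; "joint_vel": joint speeds; "joint_torque": joint torques, N m; "ee_pos": TCP position; "eef_rot": TCP orientation; "ft_force": force on the tool from outside, world axes, zero at the start; "torque": the same for the moment, N m; "width": finger opening in m; "grip_force": force on a finger pad.
Only numpy, scipy, OpenCV 4.12 (cv2) and the standard library are available. Lean on these libraries where they do the work, as an engineer would, in place of code of your own. Each camera call takes 0.05 s, during which the arm holds its last target. There are 200 camera calls.

### The job

Put the dark rosewood lid on the open brush case: holding it by its black grip, slant it so that its pale tongue slips into the groove under the case's brass lip, then lower the other end until the lid lies flat, square and centred on the case, inside its end stop, and only then let go. Leave the pale bamboo cover, which has no tongue, where it is.

Things in the scene. Friction and masses are not known exactly. Their poses are not given: they have to be found in the camera images.
- lid: Loose dark rosewood lid, 0.14 to 0.28 kg, lying flat, grip up. Board 150 (x) x 92 (y) x 18 mm. Origin: centre of its underside; x to the tongue, z up. Pale tongue beyond the +x edge: x 75 to 103 mm, 80 mm wide, z 0 to 6 mm (level with the underside). Black grip bar on top in the middle: 16 mm thick along x, 60 mm long along y, z 18 to 48 mm; pinch it across x.
- tongue_tip (a point): Middle of the tongue's free lower edge, on the lid at x = 103 mm, z = 0; axes as the lid's. Lid and tongue together (178 mm) are longer than the 166 mm between the case's lip and stop, so the tongue enters only with the lid slanted, tongue end down. Lid home: origin at case x = 0 (8 mm play either way), y = 0, z = 36 mm, x axes alike.
- case: Fixed open rosewood brush case, 218 x 108 x 58 mm. Origin: on the table under the seated lid's centre; x to the groove end, z up. Ledge for the lid at z = 36 mm all round, brushes lie lower. Brass lip at z 52 to 58 mm from x = 83 mm on; under it the groove, z 36 to 52 mm, back wall at x = 113 mm, y within 54 mm. Other end: stop at x -95 to -83 mm, z 36 to 50 mm.
- bamboo_cover: Loose pale bamboo cover of another box, lying flat; board 150 x 92 x 18 mm with the same black grip bar but no tongue. Origin: centre of its underside. To be left alone.

How it is judged:
By the outcome, as a careful person would: the job done as asked, in the order asked, and still so for the second after the job is handed in, with the robot touching nothing.
It also fails if it takes over 45 s, if anything falls off the work surface, if the arm or the gripper's body presses on something with over 40 N, if the wrist force passes 120 N, or if a joint passes its speed limit or range.

## Working session

There is one attempt and no reset: what is moved stays moved. The work goes in short steps, Python scripts to look and compute and a shell command to move; the robot and the scene stay as the last step left them, time stands still between calls to the robot, and variables do not carry over. Pictures are saved under pics/ and viewed, at most 10 in all, crops included, and the job is handed in when it is done.

```bash
mkdir -p pics; python3 - <<'E'
from bench import r, optics
import cv2,numpy as np,pickle
for n in("scene","top"):
    c=optics.camera(n); cv2.imwrite(f"pics/{n}0.png",c["pixels"][:,:,::-1]); pickle.dump(c,open(n+".pkl","wb"))
    R=cv2.Rodrigues(np.array(c["rvec"]))[0]; print(n,c["vfov"],c["cx"],c["cy"],-R.T@np.array(c["tvec"]).ravel(),R[2])
print(r.read_state(),r.finger_overhang)
E
```

```text
scene 52.43937678251775 314.5462849612827 234.55091143818123 [0.90425702 0.43367806 0.77532391] [-0.4217585  -0.39873542 -0.81432784]
top 50.179368980025465 322.1720183619966 245.52225902233596 [0.45196523 0.06889769 1.16500597] [ 0.09026802 -0.01484412 -0.99580688]
{'time': 0.1, 'joint_positions': array([ 1.11339815,  0.33281842, -0.06470757,  1.46084035,  0.02157661,
        1.34990851, -0.08847946]), 'joint_vel': array([-6.94193484e-05, -1.76521432e-03, -7.48190613e-04, -2.34926815e-03,
        5.14247509e-04, -9.28643898e-04,  1.55173775e-03]), 'joint_torque': array([ 3.22550215e-03, -6.24540424e+01,  2.60793610e-02, -3.90715349e+01,
       -6.13419455e-02,  3.67298070e-02,  1.62184069e-04]), 'ee_pos': array([ 0.26313843, -0.56654713,  0.23583552]), 'eef_rot': array([ 9.76457078e-01,  2.15710838e-01, -1.53757744e-04, -6.21474023e-04]), 'ft_force': array([ 0.23984014, -0.22143383,  0.04219602]), 'torque': array([-0.01510846,  0.01057418, -0.05449757]), 'grip_force': 0.0, 'width': 0.08693464220262906} 0.014
```

View pics/top0.png

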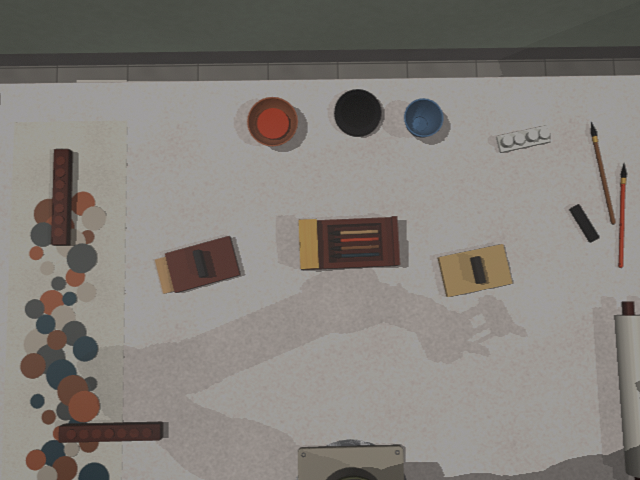

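View pics/scene0.png

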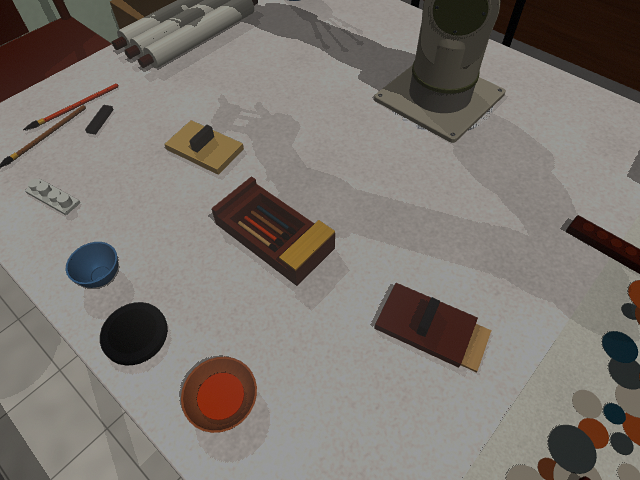

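The top view shows the lid centred at about (203,264) with its tongue to the left (164,274). The case is at (349,244) with its brass lip to the left (309,244), and the bamboo cover is at (475,270). The scene view agrees: lid (430,325), case (272,232). Next I'll fit poses by silhouette in both views.

```bash
cat > fit.py <<'E'
import cv2,numpy as np
from scipy.optimize import minimize
from scipy.spatial.transform import Rotation as Ro
LID=[(-.075,.075,-.046,.046,0,.018),(.075,.103,-.04,.04,0,.006),(-.008,.008,-.03,.03,.018,.048)]
CASE=[(-.095,.123,-.054,.054,0,.036),(-.095,-.083,-.054,.054,0,.05),(.083,.123,-.054,.054,.036,.058)]
def proj(c,P):
    f=240/np.tan(np.radians(c["vfov"])/2); K=np.array([[f,0,c["cx"]],[0,f,c["cy"]],[0,0,1]])
    return cv2.projectPoints(np.float64(P),np.float64(c["rvec"]),np.float64(c["tvec"]),K,None)[0].reshape(-1,2)
def render(c,boxes,p,S=4):
    m=np.zeros((480*S,640*S),np.uint8); Rm=Ro.from_euler('z',p[2]).as_matrix()
    for b in boxes:
        P=np.array([[x,y,z] for x in b[:2] for y in b[2:4] for z in b[4:]])@Rm.T+[p[0],p[1],0]
        h=cv2.convexHull(np.float32(proj(c,P)))
        cv2.fillConvexPoly(m,np.int32(np.round((h+.5)*S*16)),255,shift=4)
    return cv2.resize(m,(640,480),interpolation=cv2.INTER_AREA)/255.
def mask(c,guess):
    im=c["pixels"].astype(int); sat=im.max(2)-im.min(2); 
    m=((sat>28)|(im.max(2)<65)).astype(np.uint8)
    u,v=proj(c,[[guess[0],guess[1],.02]])[0]; n,l,s,ce=cv2.connectedComponentsWithStats(m)
    yy,xx=np.mgrid[:480,:640]; d=np.where((m>0),np.hypot(xx-u,yy-v),1e9)
    k=[i for i in range(1,n) if s[i][4]>15 and np.hypot(*(ce[i]-[u,v]))<75]
    k=max(k,key=lambda i:s[i][4]); o=(l==k).astype(np.uint8)
    cs=cv2.findContours(o,cv2.RETR_EXTERNAL,cv2.CHAIN_APPROX_NONE)[0]; cv2.drawContours(o,cs,-1,1,-1); return o
def fit(cams,boxes,g):
    ms=[mask(c,g) for c in cams]; sc=np.array([.01,.01,.1])
    f=lambda q:sum(np.abs(render(c,boxes,g+q*sc)-m).sum()/m.sum() for c,m in zip(cams,ms))
    q=np.zeros(3)
    for _ in range(3): q=minimize(f,q,method='Nelder-Mead',options=dict(initial_simplex=q+np.vstack([np.zeros(3),np.eye(3)*.8]))).x
    return g+q*sc,f(q)
def back(c,u,v,z):
    f=240/np.tan(np.radians(c["vfov"])/2); R=cv2.Rodrigues(np.float64(c["rvec"]))[0]; t=np.ravel(c["tvec"])
    C=-R.T@t; d=R.T@[(u-c["cx"])/f,(v-c["cy"])/f,1]; return C+d*(z-C[2])/d[2]
E
python3 - <<'E'
from fit import *; import pickle
T,S=[pickle.load(open(n+".pkl","rb")) for n in("top","scene")]
for nm,B,a,b in(("lid",LID,(203,264),(164,274)),("case",CASE,(349,244),(309,244))):
    A=back(T,*a,.02);Bb=back(T,*b,.02);g=np.array([A[0],A[1],np.arctan2(*(Bb-A)[[1,0]])])
    print(nm,g)
    for cams in([T],[S],[T,S]): print(*fit(cams,B,g))
E
```

```text
lid [0.51940875 0.31827643 1.80468166]
[0.52033678 0.32294212 1.82138248] 0.05175817202882434
[0.51796045 0.3231114  1.82539279] 0.027364977988319175
[0.51907413 0.32324235 1.82537922] 0.09486916670135735
case [ 0.55805528 -0.00847171  1.55201095]
[ 0.56000662 -0.01899332  1.59194287] 0.06327438438061792
[ 0.55782744 -0.01820811  1.59248753] 0.01663648289392726
[ 0.55847889 -0.01836868  1.59104629] 0.09094414613401541
```

Both views agree to about 2 mm, so the offset is common to lid and case. Now a helper that converts a target lid pose into move units.

```bash
cat > go.py <<'E'
import numpy as np
from scipy.spatial.transform import Rotation as Ro
from bench import r
LIDP=(.519,.3232,1.8254); CASEP=(.5585,-.0184,1.5911)
M=np.array([[0,-1,0],[-1,0,0],[0,0,-1.]]).T
def tcp(lid,yaw,pitch=0,h=.035):
    R=Ro.from_euler('ZY',[yaw,pitch],True); return R.apply([0,0,h])+lid, R*Ro.from_matrix(M)
def caselid(tx,tz,pitch,y=0):   # tongue tip at case x,z -> lid origin in world
    R=Ro.from_euler('ZY',[np.degrees(CASEP[2]),pitch],True)
    return Ro.from_euler('z',CASEP[2]).apply([tx,y,tz])+[CASEP[0],CASEP[1],0]-R.apply([.103,0,0])
def rel(p,R):
    s=r.read_state(); R0=Ro.from_quat(s["eef_rot"])
    return np.round(np.r_[R0.inv().apply(p-s["ee_pos"])/.3,(R0.inv()*R).as_rotvec(True)/120],4)
E
python3 - <<'E'
from go import *
yaw=np.degrees(LIDP[2])
for p in([.36,-.33,.235],[.44,-.08,.235],[.50,.17,.235],[.519,.3232,.14]): print(rel(p,tcp(np.zeros(3),yaw)[1]))
E
```

```text
[ 6.250e-01 -5.791e-01  3.500e-03 -6.000e-04  1.000e-04  8.610e-02]
[ 1.2179e+00 -1.2225e+00  4.3000e-03 -6.0000e-04  1.0000e-04  8.6100e-02]
[ 1.7503e+00 -1.8941e+00  5.2000e-03 -6.0000e-04  1.0000e-04  8.6100e-02]
[ 2.0229e+00 -2.3301e+00  3.2240e-01 -6.0000e-04  1.0000e-04  8.6100e-02]
```

```bash
python3 -m pendant '[[-1,0.65,-0.65,0,0,0,0],[-1,0.65,-0.65,0,0,0,0],[-1,0.65,-0.65,0,0,0,0],[-1,0.65,-0.65,0,0,0,0],[-1,0.65,-0.65,0,0,0,0],[-1,0.65,-0.65,0,0,0,0]]'
python3 -m pendant '[[-1,0.65,-0.8,0,0,0,0],[-1,0.65,-0.8,0,0,0,0],[-1,0.65,-0.8,0,0,0,0],[-1,0.65,-0.8,0,0,0,0],[-1,0.65,-0.8,0,0,0,0],[-1,0.65,-0.8,0,0,0,0],[-1,0.65,-0.8,0,0,0,0]]'
python3 -m pendant '[[-1,0.7,-0.85,0,0,0,0.086],[-1,0.7,-0.85,0,0,0,0.086],[-1,0.7,-0.85,0,0,0,0.086],[-1,0.7,-0.85,0,0,0,0.086],[-1,0.7,-0.85,0,0,0,0.086],[-1,0.7,-0.85,0,0,0,0.086],[-1,0.7,-0.85,0,0,0,0.086]]'
python3 - <<'E'
from go import *
for h in(.08,.035): print(rel(*tcp([*LIDP[:2],0],np.degrees(LIDP[2]),0,h)))
print(r.read_state()["joint_positions"])
E
```

```text
time: 0.85
ee_pos: [0.3588, -0.306, 0.2366]
eef_rot: [0.976, 0.217, 0.0, 0.0]
ft_force: [-0.4, -0.6, -0.3]
width: 0.0868
grip_force: 0.0
time: 1.72
ee_pos: [0.4338, -0.0094, 0.2363]
eef_rot: [0.977, 0.215, -0.0, -0.0]
ft_force: [-0.5, -0.2, 0.4]
width: 0.0868
grip_force: 0.0
time: 2.6
ee_pos: [0.5173, 0.312, 0.2352]
eef_rot: [0.992, 0.127, -0.001, -0.0]
ft_force: [-0.7, -1.3, -0.0]
width: 0.0868
grip_force: 0.0
[ 1.580e-02 -3.440e-02  5.175e-01 -3.000e-04  1.000e-03  3.000e-04]
[ 1.610e-02 -3.430e-02  6.675e-01 -3.000e-04  1.000e-03  3.000e-04]
[ 0.04543314  0.41459743 -0.86764137  1.4843776   0.31607979  1.39063882
 -2.15286445]
```

```bash
python3 -m pendant '[[-1,0.016,-0.034,0.2,0,0,0],[-1,0.016,-0.034,0.4,0,0,0],[-1,0.016,-0.034,0.517,0,0,0],[-1,0.016,-0.034,0.517,0,0,0],[-1,0.016,-0.034,0.517,0,0,0],[-1,0.016,-0.034,0.517,0,0,0]]'
python3 - <<'E'
from go import *
from bench import optics
import cv2
print(rel(*tcp([*LIDP[:2],0],np.degrees(LIDP[2]),0,.035)))
a=optics.camera("scene")["pixels"][220:420,300:560,::-1];b=optics.camera("top")["pixels"][180:380,100:360,::-1]
cv2.imwrite("pics/g1.png",cv2.resize(np.hstack([a,b]),(800,308),interpolation=cv2.INTER_CUBIC))
E
```

```text
time: 3.35
ee_pos: [0.5202, 0.3228, 0.0835]
eef_rot: [0.992, 0.127, 0.001, -0.0]
ft_force: [1.4, 0.7, -0.0]
width: 0.0872
grip_force: 0.0
[-3.900e-03 -2.100e-03  1.618e-01 -1.000e-04 -1.400e-03 -4.000e-04]
```

View pics/g1.png

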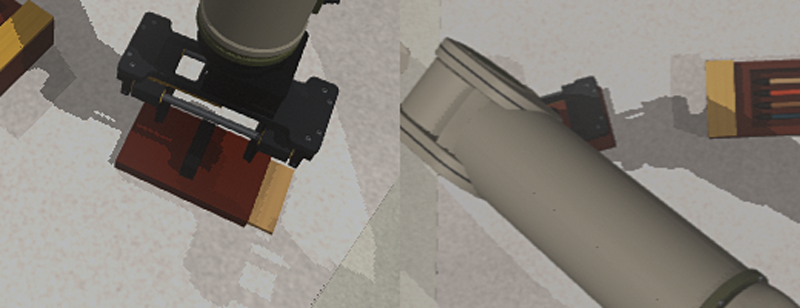

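The scene crop shows the open fingers straddling the black grip (about (200,150) in the crop), square to the lid. I'll descend and close.

```bash
python3 -m pendant '[[-1,-0.002,-0.002,0.08,0,0,0],[-1,-0.002,-0.002,0.16,0,0,0],[-1,-0.002,-0.002,0.16,0,0,0],[-1,-0.002,-0.002,0.16,0,0,0],[-1,-0.002,-0.002,0.16,0,0,0]]'
python3 -m pendant '[[1,0,0,0,0,0,0],[1,0,0,0,0,0,0],[1,0,0,0,0,0,0],[1,0,0,0,0,0,0],[1,0,0,0,0,0,0],[1,0,0,0,0,0,0],[1,0,0,0,0,0,0],[1,0,0,0,0,0,0]]' 45
python3 -c "
from bench import r;print(r.read_state())"
```

```text
time: 4.08
ee_pos: [0.5183, 0.3232, 0.0339]
eef_rot: [0.992, 0.127, 0.0, 0.0]
ft_force: [-0.5, -0.3, -0.0]
width: 0.0869
grip_force: 0.0
time: 5.08
ee_pos: [0.5182, 0.323, 0.0334]
eef_rot: [0.992, 0.127, 0.0, 0.0]
ft_force: [-0.8, 0.5, -0.3]
width: 0.0154
grip_force: 45.0
{'time': 5.075, 'joint_positions': array([-0.04153081,  0.62132556, -0.77192188,  1.66807793,  0.48626818,
        1.05420764, -2.28271989]), 'joint_vel': array([ 0.0007503 ,  0.000673  ,  0.00080955, -0.00037264, -0.00099545,
        0.00085955,  0.00012532]), 'joint_torque': array([-8.77774246e-01, -6.35708356e+01, -1.56768107e+01, -3.06979215e+01,
       -1.23046297e-01, -3.72885168e-01,  9.12509859e-03]), 'ee_pos': array([0.51824632, 0.32299822, 0.03341021]), 'eef_rot': array([9.91908871e-01, 1.26951781e-01, 2.73524691e-05, 1.88830371e-04]), 'ft_force': array([-0.80113793,  0.53165388, -0.26524888]), 'torque': array([ 0.10650573,  0.17116484, -0.02034828]), 'grip_force': 45.01429494470358, 'width': 0.01539965186606133}
```

```bash
python3 -m pendant '[[1,0,0,-0.1,0,0,0],[1,0,0,-0.3,0,0,0],[1,0,0,-0.45,0,0,0],[1,0,0,-0.45,0,0,0]]'
python3 - <<'E'
from go import *
p,R=tcp(caselid(.070,.10,12),np.degrees(CASEP[2]),12,.0335); print(p,rel(p,R))
E
```

```text
time: 5.58
ee_pos: [0.5194, 0.3245, 0.1721]
eef_rot: [0.992, 0.127, 0.003, -0.001]
ft_force: [0.1, 0.5, -0.9]
width: 0.0157
grip_force: 45.0
[ 0.55898287 -0.04217926  0.15418285] [-0.1808  1.2162  0.057  -0.1005 -0.0144  0.1112]
```

```bash
python3 -m pendant '[[1,-0.05,0.15,0,0,0,0.03],[1,-0.09,0.33,0,0,0,0.06],[1,-0.09,0.5,0,0,0,0.08],[1,-0.1,0.7,0,0,0,0.111],[1,-0.1,0.7,0,0,0,0.111],[1,-0.1,0.7,0,0,0,0.111]]'
python3 - <<'E'
from go import *
p,R=tcp(caselid(.070,.10,12),np.degrees(CASEP[2]),12,.0335); print(rel(p,R))
E
```

```text
time: 6.32
ee_pos: [0.5414, 0.1126, 0.1675]
eef_rot: [1.0, 0.011, -0.001, -0.0]
ft_force: [0.8, 0.7, -0.8]
width: 0.0151
grip_force: 45.0
[ 0.0471  0.5172  0.0443 -0.1001  0.0006  0.001 ]
```

```bash
python3 -m pendant '[[1,0.02,0.15,0,-0.03,0,0],[1,0.04,0.32,0,-0.07,0,0],[1,0.047,0.45,0.02,-0.1,0,0],[1,0.047,0.517,0.044,-0.1,0,0],[1,0.047,0.517,0.044,-0.1,0,0],[1,0.047,0.517,0.044,-0.1,0,0],[1,0.047,0.517,0.044,-0.1,0,0]]'
python3 - <<'E'
from go import *
from bench import optics
import cv2
p,R=tcp(caselid(.070,.10,12),np.degrees(CASEP[2]),12,.0335); print(rel(p,R))
a=optics.camera("scene")["pixels"][110:350,150:410,::-1];b=optics.camera("top")["pixels"][130:370,220:480,::-1]
cv2.imwrite("pics/p1.png",cv2.resize(np.hstack([a,b]),(800,369),interpolation=cv2.INTER_CUBIC))
E
```

```text
time: 7.2
ee_pos: [0.5598, -0.0409, 0.1556]
eef_rot: [0.994, 0.012, 0.002, 0.104]
ft_force: [0.6, 0.6, -1.8]
width: 0.0156
grip_force: 45.0
[-0.0027  0.0032  0.0055 -0.0004 -0.0007  0.0016]
```

View pics/p1.png

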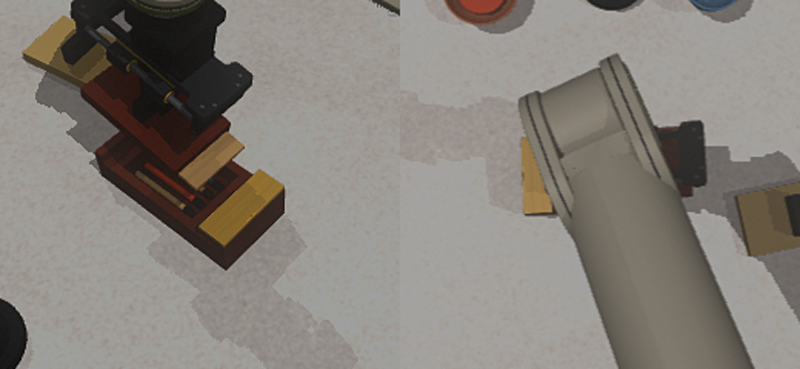

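The scene crop shows the lid slanted tongue-down above the case, with the tongue at about (212,162) in the crop and the lip at (243,215). I'll check the in-hand pose numerically against the tongue's pixels.

```bash
cat > chk.py <<'E'
from go import *; from fit import proj
from bench import optics; import cv2
from scipy.optimize import least_squares
s=r.read_state(); c=optics.camera("scene"); im=c["pixels"].astype(int)
R=Ro.from_quat(s["eef_rot"])*Ro.from_matrix(M).inv(); o=s["ee_pos"]-R.apply([0,0,.0335])
T=np.array([[.075,-.04,.006],[.103,-.04,.006],[.103,.04,.006],[.075,.04,.006]])
pr=proj(c,R.apply(T)+o)
B=np.array([[-.075,.046,.018],[.075,.046,.018],[.075,-.046,.018],[-.075,-.046,.018]])
prB=proj(c,R.apply(B)+o)
big=cv2.resize(c["pixels"],None,fx=4,fy=4,interpolation=cv2.INTER_CUBIC)
for q,col in((pr,(0,255,0)),(prB,(0,255,255))): cv2.polylines(big,[np.int32(q*4+1.5)],True,col,1)
K=[[.083,-.054,.058],[.083,.054,.058],[.123,.054,.058],[.123,-.054,.058]]
cp=proj(c,Ro.from_euler('z',CASEP[2]).apply(K)+[CASEP[0],CASEP[1],0]); cv2.polylines(big,[np.int32(cp*4+1.5)],True,(255,0,255),1)
import sys
cv2.imwrite(sys.argv[1],big[520:1120,780:1400,::-1])
case=Ro.from_euler('z',-CASEP[2]).apply(o-[CASEP[0],CASEP[1],0]); tip=Ro.from_euler('z',-CASEP[2]).apply(o+R.apply([.103,0,0])-[CASEP[0],CASEP[1],0])
print("lid in case mm",case*1e3,"tip",tip*1e3,"yaw,pitch,roll",(Ro.from_euler('z',-CASEP[2])*R).as_euler('ZYX',True),s["ft_force"])
E
python3 chk.py pics/c1.png
```

```text
lid in case mm [-30.03103658  -0.79647078 122.74380893] tip [ 70.72653677  -0.51226911 101.37021207] yaw,pitch,roll [ 0.16161081 11.97650969 -0.03309399] [-0.47140207 -0.15639462 -1.58992395]
```

View pics/c1.png

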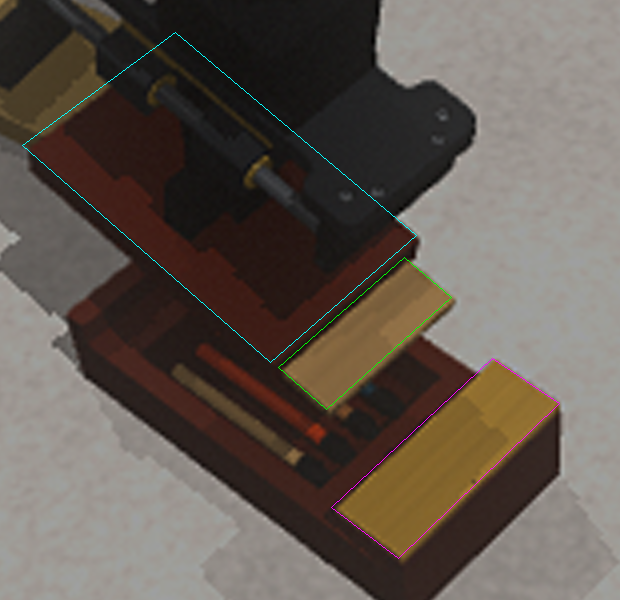

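The projected outlines (lid, tongue, lip) match the picture to about a pixel. Next: lower straight down, then slide in.

```bash
python3 - <<'E'
from go import *
for a in((.070,.055,12),(.070,.039,12),(.105,.039,12)):
    p,R=tcp(caselid(*a),np.degrees(CASEP[2]),a[2],.0335); print(rel(p,R))
E
```

```text
[-2.500e-03 -3.060e-02  1.512e-01 -1.000e-04 -5.000e-04  1.200e-03]
[-2.500e-03 -4.160e-02  2.034e-01 -1.000e-04 -5.000e-04  1.200e-03]
[-2.200e-03 -1.558e-01  1.792e-01 -1.000e-04 -5.000e-04  1.200e-03]
```

```bash
python3 -m pendant '[[1,-0.0025,-0.016,0.08,0,0,0.001],[1,-0.0025,-0.031,0.151,0,0,0.001],[1,-0.0025,-0.036,0.18,0,0,0.001],[1,-0.0025,-0.0416,0.202,0,0,0.001],[1,-0.0025,-0.0416,0.202,0,0,0.001],[1,-0.0025,-0.0416,0.202,0,0,0.001]]'
python3 chk.py pics/c2.png; python3 - <<'E'
from go import *
for a in((.085,.039,12),(.105,.039,12)):
    p,R=tcp(caselid(*a),np.degrees(CASEP[2]),a[2],.0335); print(rel(p,R))
E
```

```text
time: 8.1
ee_pos: [0.5593, -0.0427, 0.094]
eef_rot: [0.994, 0.01, 0.002, 0.105]
ft_force: [-0.7, -0.0, -2.0]
width: 0.0158
grip_force: 45.0
lid in case mm [-31.2767556   -0.32137779  61.20006479] tip [69.47050791 -0.36549503 39.77608408] yaw,pitch,roll [-0.02508983 12.00516186 -0.08409429] [-0.65785332 -0.04756862 -2.02293926]
[-0.0009 -0.0513 -0.0081  0.0001 -0.0007 -0.0002]
[-9.000e-04 -1.165e-01 -2.200e-02  1.000e-04 -7.000e-04 -2.000e-04]
```

View pics/c2.png

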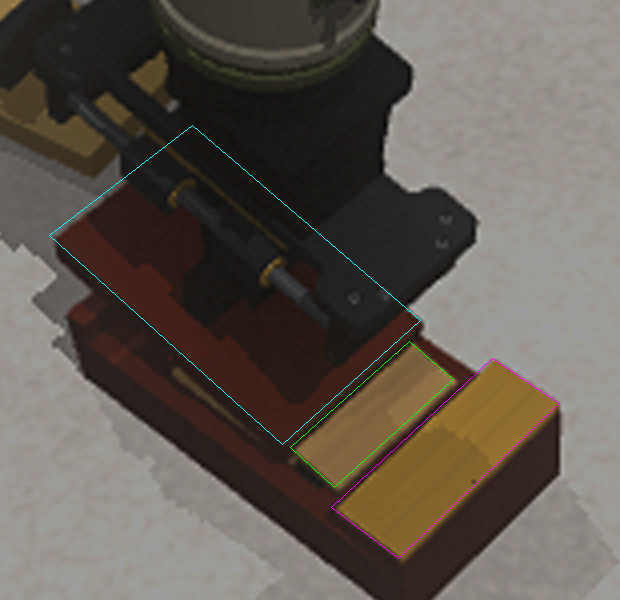

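The tongue lies just in front of the lip, parallel to it and at groove height, with the outlines matching. Sliding in.

```bash
python3 -m pendant '[[1,0,-0.026,-0.003,0,0,0],[1,0,-0.051,-0.007,0,0,0],[1,0,-0.075,-0.012,0,0,0],[1,0,-0.1,-0.017,0,0,0],[1,0,-0.116,-0.02,0,0,0],[1,0,-0.116,-0.02,0,0,0],[1,0,-0.116,-0.02,0,0,0]]'
python3 chk.py pics/c3.png; python3 - <<'E'
from go import *
for a in((.105,.038,8),(.105,.037,4),(.105,.0365,0),(.105,.036,0)):
    p,R=tcp(caselid(*a),np.degrees(CASEP[2]),a[2],.0335); print(rel(p,R))
E
```

```text
time: 9.02
ee_pos: [0.5581, -0.0078, 0.092]
eef_rot: [0.994, 0.01, 0.001, 0.105]
ft_force: [0.1, -0.5, -1.3]
width: 0.0158
grip_force: 45.0
lid in case mm [ 3.67756282  0.17128149 59.18926336] tip [104.42217637   0.12060621  37.75283937] yaw,pitch,roll [-0.02882019 12.01223855 -0.01980428] [ 0.10703373 -0.45550469 -1.27839681]
[ 0.0005  0.005   0.0232  0.0334 -0.0002 -0.0003]
[ 0.0005  0.0095  0.0511  0.0668 -0.0002 -0.0003]
[ 0.0005  0.0127  0.0777  0.1001 -0.0002 -0.0003]
[ 0.0005  0.0123  0.0793  0.1001 -0.0002 -0.0003]
```

View pics/c3.png

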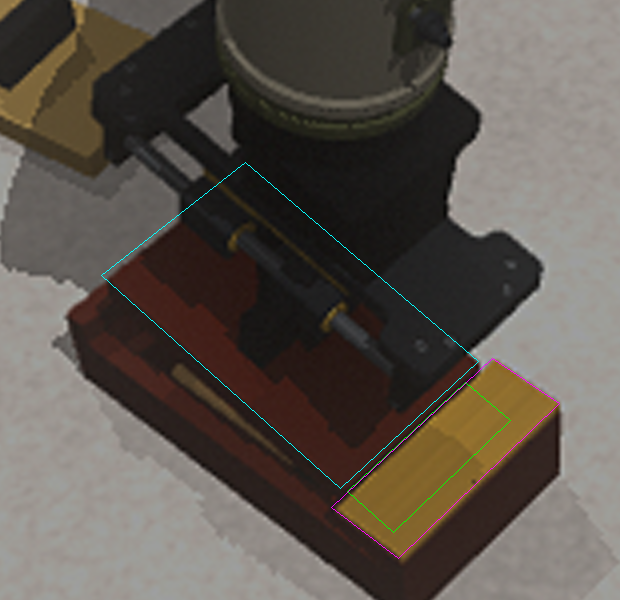

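The tongue is now under the lip and there is no contact force. Lowering the other end.

```bash
python3 -m pendant '[[1,0.0005,0.0025,0.0115,0.0167,0,0],[1,0.0005,0.005,0.0232,0.0334,0,0],[1,0.0005,0.007,0.037,0.05,0,0],[1,0.0005,0.0095,0.05,0.0668,0,0],[1,0.0005,0.011,0.063,0.083,0,0],[1,0.0005,0.0127,0.075,0.1,0,0],[1,0.0005,0.0127,0.075,0.1,0,0],[1,0.0005,0.0127,0.075,0.1,0,0]]'
python3 chk.py pics/c4.png; python3 - <<'E'
from go import *
for a in((.105,.036,0),(.104,.0355,0)):
    p,R=tcp(caselid(*a),np.degrees(CASEP[2]),a[2],.0335); print(rel(p,R))
E
```

```text
time: 10.07
ee_pos: [0.5585, -0.0156, 0.0709]
eef_rot: [1.0, 0.01, 0.0, 0.0]
ft_force: [-0.3, 0.9, -0.7]
width: 0.0158
grip_force: 45.0
lid in case mm [ 2.78906824 -0.05385837 37.37182234] tip [ 1.05789067e+02 -4.12076450e-02  3.73655142e+01] yaw,pitch,roll [ 0.00703722  0.00350902 -0.03119409] [-0.30755401  0.90996207 -0.71125271]
[-0.0003  0.0033  0.0048  0.0001 -0.0003  0.0003]
[-0.0003  0.0067  0.0065  0.0001 -0.0003  0.0003]
```

```bash
python3 -m pendant '[[1,0,0.008,0,0,0,0],[1,0,0.008,0.003,0,0,0],[1,0,0.008,0.0055,0,0,0],[1,0,0.008,0.0055,0,0,0],[1,0,0.008,0.0055,0,0,0]]'
python3 chk.py pics/c5.png
```

```text
time: 10.75
ee_pos: [0.5585, -0.0182, 0.0694]
eef_rot: [1.0, 0.01, 0.0, 0.0]
ft_force: [-1.2, -0.8, 3.1]
width: 0.0157
grip_force: 45.0
lid in case mm [ 0.15239333 -0.03995914 35.86711642] tip [ 1.03152391e+02 -5.13136513e-02  3.58471199e+01] yaw,pitch,roll [-0.00631617  0.01112345 -0.02966267] [-1.24246625 -0.79264227  3.09495395]
```

View pics/c5.png

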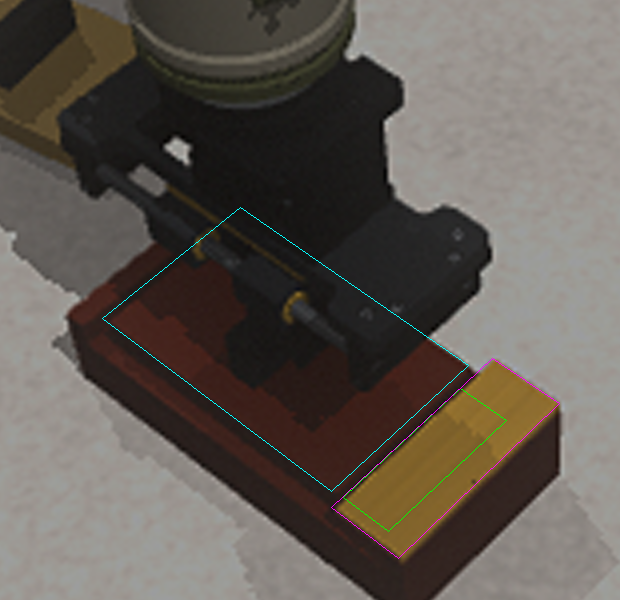

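The lid is flat on the ledge (contact about 3–4 N), centred and square, with the tongue under the lip. Now I'll release and retreat straight up.

```bash
python3 -m pendant '[[-1,0,0,0,0,0,0],[-1,0,0,0,0,0,0],[-1,0,0,0,0,0,0],[-1,0,0,0,0,0,0],[-1,0,0,0,0,0,0],[-1,0,0,0,0,0,0],[-1,0,0,0,0,0,0]]'
python3 -m pendant '[[-1,0,0,-0.08,0,0,0],[-1,0,0,-0.25,0,0,0],[-1,0,0,-0.45,0,0,0],[-1,0,0,-0.6,0,0,0],[-1,0,0,-0.6,0,0,0]]'
python3 -m pendant '[[-1,0,-0.2,0,0,0,0],[-1,0,-0.4,0,0,0,0],[-1,0,-0.6,0,0,0,0],[-1,0,-0.8,0,0,0,0],[-1,0,-0.8,0,0,0,0],[-1,0,-0.8,0,0,0,0]]'
python3 - <<'E'
from go import *; from fit import proj
from bench import optics; import cv2
out=[]
for n,(x,y) in(("scene",(190,140)),("top",(260,160))):
    c=optics.camera(n); big=cv2.resize(c["pixels"],None,fx=3,fy=3,interpolation=cv2.INTER_CUBIC)
    for z,L in((.054,[[-.075,-.046],[.075,-.046],[.075,.046],[-.075,.046]]),(.058,[[.083,-.054],[.123,-.054],[.123,.054],[.083,.054]])):
        P=Ro.from_euler('z',CASEP[2]).apply([[*q,z] for q in L])+[CASEP[0],CASEP[1],0]
        cv2.polylines(big,[np.int32(proj(c,P)*3+1)],True,(0,255,0),1)
    out.append(big[3*y:3*y+450,3*x+0:3*x+400+50*0,::-1] if n=="top" else big[3*y:3*y+450,3*x-60:3*x+340+0,::-1])
out[1]=big[540:990,880:1280,::-1]
cv2.imwrite("pics/f.png",np.hstack(out))
E
```

```text
time: 11.68
ee_pos: [0.5585, -0.0183, 0.0691]
eef_rot: [1.0, 0.01, 0.0, 0.0]
ft_force: [-0.3, -0.9, 0.1]
width: 0.0777
grip_force: 0.0
time: 12.3
ee_pos: [0.5601, -0.0179, 0.2529]
eef_rot: [1.0, 0.01, 0.003, 0.0]
ft_force: [-0.1, 0.3, -1.2]
width: 0.0871
grip_force: 0.0
time: 13.05
ee_pos: [0.5534, 0.2214, 0.2481]
eef_rot: [1.0, 0.01, -0.0, 0.0]
ft_force: [-0.2, -1.0, -0.2]
width: 0.0867
grip_force: 0.0
```

View pics/f.png

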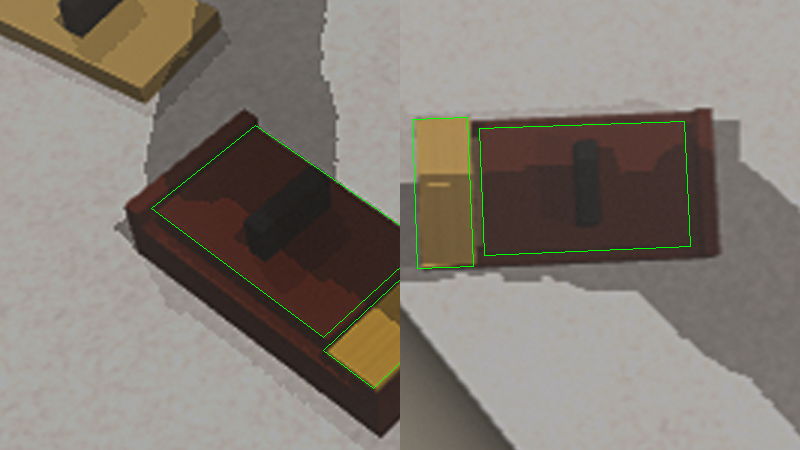

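The lid lies flat and square between lip and stop, with its outline on the predicted home outline in both views. The bamboo cover has not moved and the gripper is clear. Handing in.

```bash
python3 -c "
from bench import r;print(r.close_job())"
```

```text
the job is handed in; nothing more can be done
None
```

The rosewood lid is on the case, its tongue in the groove under the brass lip, flat, square and centred within about 1 mm by my camera check; I then let go, left the bamboo cover untouched, and handed in at about 13 s.

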